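Kickstand down, then hold the e-bike rear frame upright

ROBOT

A 6-joint arm with a two-finger parallel gripper is mounted at the origin on the work surface. World frame = base frame: x ahead of the robot, y to its left, z up, the work surface at z = 0. Lengths are in m, angles in degrees, forces in N, time in s.
With the tool pointing down it reaches from about 0.4 to 0.925 m from the base axis. Payload 3.4 kg.
Tool frame: the origin (TCP) lies on the centre line of the jaws, within the pads' length; the fingertips stand 11 mm ahead of it and the grasp point (between the pads) lies 8 mm behind it (bot.tcp_to_tips is the distance from the TCP to the fingertips, in m); x points along the fingers, y is the direction in which the jaws open and shut, and the axes are right-handed (so a half turn about x gives the same grasp; the last joint's range is limited). The gripper opens to 85 mm and grips with 20 to 120 N. Pads are 22 mm wide; open, the fingers measure 114 mm over their backs; the gripper's body (76 mm by 85 mm) begins 54 mm behind the grasp point. The pads swing forward as they close: fully open they stand 13 mm farther back than shut.
Start: joints at [68.669, 17.578, 86.31, -0, 76.112, -4.211], TCP at [0.169, 0.55, 0.242] pointing down, gripper open.
Joint ranges: [-179.03, 179.03], [-60, 130.46], [8.19, 133.38], [-81.62, 261.62], [5.75, 156.47], [-153.77, 153.77]. Speed limits (degrees/s): [147.25, 147.25, 180, 180, 180, 180].

INTERFACE

Orientations are given as [roll, pitch, yaw] about the fixed x, y, z axes, in that order (R = Rz(yaw) Ry(pitch) Rx(roll)).
In Python, from bench import bot, vision gives the robot as it stands. The module is installed in compiled form; this text tells all that it offers.
- The arm moves only by the shell command python3 -m handwheel 'ROWS' [FORCE]. ROWS is a JSON object of lists of equal length, an entry for each row: "linear": the shift along the tool's x, y, z in mm, a list of three; "turn": the turn about the tool's x in degrees; "claw": the finger opening in mm, from 0 to 85.4. A call has 1 to 8 rows; each row shifts and turns the commanded pose from where the row before left it, along the tool's axes as they then stand; what a row does not reach is not made up. A row lasts 1/8 s, in which the tool goes at most 62.5 mm and 10.7 degrees, less where a joint would pass 70% of its speed; a pose out of reach is approached as far as the arm can. A call is refused whole if a number of a shift passes 62.5 or a number of a turn 10.7, either way. A call with a gripper value outside its range is refused whole. The fingers move at their own pace and stop on an object; FORCE is the grip in N (left out, the last holds). Time passes only in rows, so rows that do not move let the fingers close. It gives the time, the measured TCP pose, the force and the opening at its end, in the units of the state.
- bot.sense(): the state, without advancing time (a new reading comes with each control period).
- vision.capture(name): name is "scene" or "top" or "wrist"; returns the picture (400x640x3 uint8, red, green, blue); there is no depth.
- vision.get_calibration(name): a dict with "camera_matrix" (3x3 intrinsics, pixels), "T" (4x4, takes a point from camera to world coordinates). Camera axes: x right, y up, looking along -z (the intrinsics and any distortion apply to the point x, -y, -z); pixel columns grow to the right and rows downward; lengths in m; the calibration is good to about 2 mm. A picture is of the moment at which its call begins: read the wrist's pose just before it. get_calibration takes no time and is no camera call; for the wrist camera it gives the pose at the moment of the call.
- bot.job_done(): hands the job in, once; it reports no verdict.
Trained networks look in the newest picture that a camera, given by its name, has taken for a name from the list of things; names that differ only in an ending like _2 or _b are one class to them, and where a whole thing is asked for, a point or a joint stands for the part that bears it (a point fixed in the world has none). Each returns a list of dicts, best first, with "conf" (0 to 1); they miss things now and then, are a little off and sometimes report something else, mostly with a low value. They report only what shows in the picture. A call takes as long as a camera call.
- vision.silhouettes(camera, label): "pixels" (400x640 bool, what is visible of it) and "bbox" ([left, top, right, bottom] in pixels, round what is visible of it).
The state is a dict: "clock": time; "joints": joint angles; "dq": joint speeds; "tau": joint torques, N m; "ee_pos": TCP position; "tcp_rot": TCP orientation; "ft_force": force on the tool from outside, world axes, zero at the start; "moment": the same for the moment, N m; "width": finger opening in m.
Only numpy, scipy, OpenCV 4.12 (cv2) and the standard library are available. Lean on these libraries where they do the work, as an engineer would, in place of code of your own. Each camera call takes 0.05 s, during which the arm holds its last target.

TASK

The green rear frame of a small folding e-bike leans on the starter battery with its kickstand folded up. While it still leans there, flip the kickstand over its spring's dead centre until it is fully down; then take the frame by its carry bar, tip it up off the battery and finish while holding it upright and still by that bar, on its tyre and rest foot with the kickstand just off the bench, so that a colleague can check the hub. Do not lift the frame, drag it along the bench or let it fall, and leave the other things where they are.

Things in the scene. Friction and masses are not known exactly. Their poses are not given: they have to be found in the camera images.
- frame: Loose green rear frame, about 1 kg; origin under the tyre. Frame axes: x ahead from wheel to seat tube, y to its left (kickstand side), z up it, vertical when upright. Reaches x -100 to 252, z 0 to 268. Leans at first about 0.26 rad to its right on the battery's top edge, where its right seat stay and folding-joint plate (both 33.5 right of the middle) touch. Cannot stand by itself.
- carry_bar (a point): Middle of the carry bar, a round green bar 26 across along the frame's x on top of it, free from x=60 to x=175; this point is frame (120, 0, 245). Free 25 mm on both sides and below; above it nothing but the black seat clamp at x=176 to 224, 22 mm higher than this point.
- wheel_bottom (a point): Underside of the black tyre (200 across, 38 wide, grey hub), frame (0, 0, 0). Tyre and rest foot are round across the frame (radius 19), so the frame rolls sideways on the line through these two points as if about a line 19 above it.
- foot_bottom (a point): Underside of the round black rubber rest foot under the green seat tube (40 across), frame (200, 0, 0). The frame stands on this and the tyre only.
- kickstand (a joint): Kickstand swing, rad: 0 folded up, 1.64 fully down at its stop. A spring holds it at both ends: it resists with about 0.23 N m at 0, falling to nothing at the dead centre 0.82, past which it snaps down to the stop by itself. A push on the stand once it is down tips the frame over.
- kickstand_pivot (a point): The kickstand's pin on the frame's left, frame (130, 56, 120). The stand turns about the frame direction (0, -0.945, -0.328) through this point, right-handed.
- kickstand_tip (a point): Centre of the round orange plastic foot (20 across) at the stand's end, 106 from the pin; the steel leg between is 13 across. Folded up the leg points back, level along the frame's left side, this point at frame (24, 56, 115); fully down it points down and outward, this point at frame (143, 89, 20). On the way the end moves down, forward and outward.
- battery: Heavy fixed starter battery, black with a grey lid, 278 long (its x, along the frame) x 175 wide x 175 tall, two posts 20 mm higher along its right edge; origin under its centre.
- multimeter: Bystander: yellow hand multimeter lying on its back, 150 x 75 x 36; origin under its centre.
- cradle: Bystander: wooden cradle carrying a dark rotor with copper windings, 150 x 90 x 80; origin under its centre.
- wrench: Bystander: steel combination wrench lying flat; origin under it.
- cleaner: Bystander: blue spray can, 66 across, 170 tall; origin under its centre.
- bearing: Bystander: steel ball bearing lying flat, 52 across, 15 tall; origin under its centre.
- tray: Bystander: small red open parts tray, 140 x 100 x 35; origin under its centre.
- pulley: Bystander: dark steel pulley standing on end, 60 across, 28 tall; origin under its centre.

How it is judged:
By the outcome, as a careful person would: the job done as asked, in the order asked, and still so for the second after the job is handed in, while the arm keeps its last pose, push and grip.
It also fails if it takes over 48 s, if anything falls off the work surface, if the arm or the gripper's body presses on something with over 40 N, if the wrist force passes 120 N, or if a joint passes its speed limit or range.

## Working session

There is one attempt and no reset: what is moved stays moved. The work goes in short steps, Python scripts to look and compute and a shell command to move; the robot and the scene stay as the last step left them, time stands still between calls to the robot, and variables do not carry over. Pictures are saved under pics/ and viewed, and the job is handed in when it is done.

```bash
mkdir -p pics; ls; python3 - <<'E'
from bench import bot, vision
import cv2, numpy as np
s=bot.sense(); print({k:np.round(v,3).tolist() for k,v in s.items()})
for n in ["scene","top","wrist"]:
    im=vision.capture(n); cv2.imwrite(f"pics/{n}0.png",im[:,:,::-1])
    c=vision.get_calibration(n); print(n,np.round(c["camera_matrix"],1).tolist(),np.round(c["T"],4).tolist(),[k for k in c])
E
```

```text
pics
{'clock': 0.0, 'joints': [68.671, 17.623, 86.383, 0.001, 76.113, -4.212], 'dq': [-0.225, 0.116, -0.055, -0.033, -0.029, 0.022], 'tau': [0.001, -45.755, -25.191, 0.0, 0.013, 0.0], 'ee_pos': [0.169, 0.549, 0.241], 'tcp_rot': [-94.771, 89.881, -111.89], 'ft_force': [0.374, 0.344, 0.073], 'moment': [0.006, -0.038, -0.001], 'width': 0.086}
scene [[390.9, 0.0, 321.8], [0.0, 390.9, 197.6], [0.0, 0.0, 1.0]] [[-0.4441, -0.7604, 0.474, 1.0762], [0.8959, -0.3822, 0.2263, 0.2473], [0.0091, 0.5251, 0.851, 1.1794], [0.0, 0.0, 0.0, 1.0]] ['camera_matrix', 'T']
top [[361.7, 0.0, 320.0], [0.0, 361.7, 196.9], [0.0, 0.0, 1.0]] [[0.0025, 0.989, -0.1478, 0.3948], [-1.0, 0.0019, -0.0039, 0.0013], [-0.0036, 0.1478, 0.989, 1.1148], [0.0, 0.0, 0.0, 1.0]] ['camera_matrix', 'T']
wrist [[360.2, 0.0, 319.8], [0.0, 360.2, 197.5], [0.0, 0.0, 1.0]] [[0.2948, -0.9099, -0.2919, 0.0955], [0.9556, 0.2804, 0.0908, 0.5714], [-0.0008, -0.3057, 0.9521, 0.3732], [0.0, 0.0, 0.0, 1.0]] ['camera_matrix', 'T']
```

View pics/scene0.png

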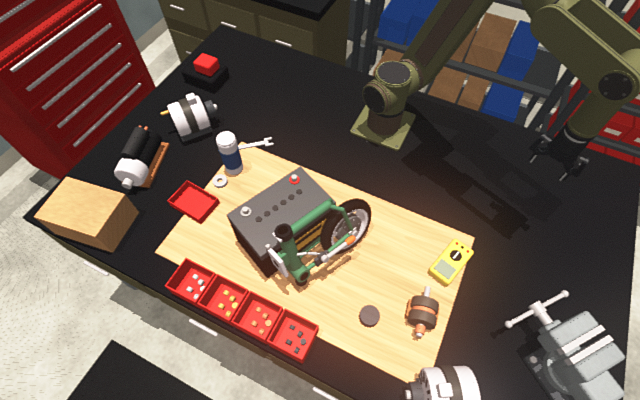

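View pics/top0.png

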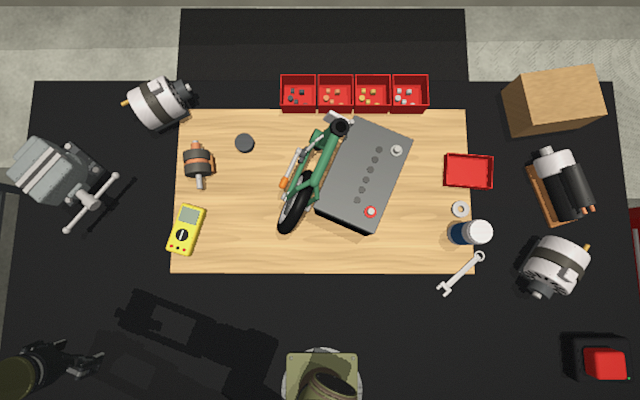

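View pics/wrist0.png

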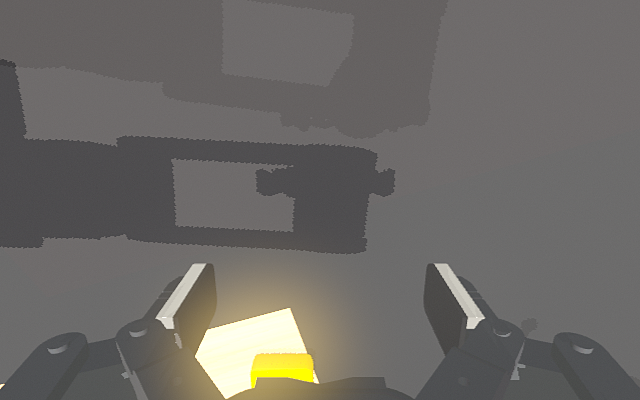

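```bash
python3 - <<'E'
from bench import bot, vision
import cv2, numpy as np
for n,(x0,y0,x1,y1) in {"top":(255,95,425,245),"scene":(215,160,385,300)}.items():
    im=vision.capture(n)
    out={}
    for l in ["frame","kickstand_tip","battery"]:
        for r in vision.silhouettes(n,l)[:2]:
            p=r["pixels"]; ys,xs=np.nonzero(p)
            print(n,l,round(r["conf"],2),np.round(r["bbox"]),p.sum(),xs.mean().round(1),ys.mean().round(1))
            if l not in out: out[l]=p
    np.savez(f"sil_{n}.npz",im=im,**out)
    z=cv2.resize(im[y0:y1,x0:x1],None,fx=4,fy=4,interpolation=cv2.INTER_CUBIC)
    for l,c in (("frame",(255,0,255)),("battery",(0,255,255))):
        m=cv2.resize(out[l][y0:y1,x0:x1].astype(np.uint8),None,fx=4,fy=4,interpolation=cv2.INTER_NEAREST)
        cs,_=cv2.findContours(m,cv2.RETR_LIST,cv2.CHAIN_APPROX_NONE); cv2.drawContours(z,cs,-1,c,1)
    cv2.imwrite(f"pics/{n}_z.png",z[:,:,::-1])
E
```

```text
top frame 0.65 [279. 112. 352. 237.] 3379 310.3 170.0
top kickstand_tip 0.55 [275. 146. 303. 184.] 243 289.8 168.7
top battery 0.66 [316. 114. 412. 233.] 7062 362.9 175.9
scene kickstand_tip 0.59 [323. 236. 356. 261.] 244 338.0 248.2
scene battery 0.85 [227. 164. 331. 276.] 5629 278.1 216.5Traceback (most recent call last):
  File "<stdin>", line 14, in <module>
KeyError: 'frame'
```

```bash
python3 - <<'E'
from bench import bot, vision
import cv2, numpy as np
n="scene";x0,y0,x1,y1=(215,160,385,300)
im=vision.capture(n); out={}
for l in ["frame","carry_bar"]:
    for r in vision.silhouettes(n,l)[:2]:
        print(l,round(r["conf"],2),r["bbox"],r["pixels"].sum())
        if r["conf"]>.3 and "frame" not in out: out["frame"]=r["pixels"]
for l in ["kickstand_tip"]:
    for r in vision.silhouettes(n,l)[:1]: out[l]=r["pixels"]
np.savez(f"sil_{n}.npz",im=im,**out)
z=cv2.resize(im[y0:y1,x0:x1],None,fx=4,fy=4,interpolation=cv2.INTER_CUBIC)
cv2.imwrite(f"pics/{n}_z.png",z[:,:,::-1])
E
```

```text
frame 0.78 [265.6, 196.5, 373.2, 288.2] 4544
carry_bar 0.87 [262.8, 195.8, 374.1, 286.7] 4152
```

View pics/top_z.png

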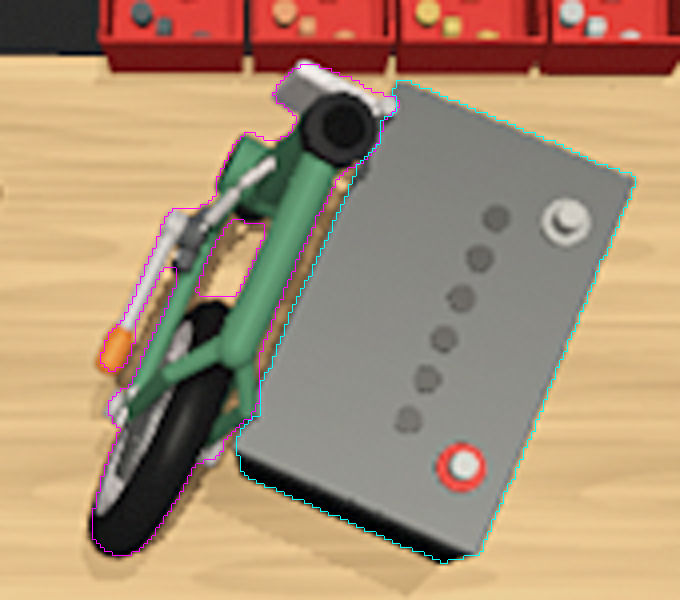

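View pics/scene_z.png

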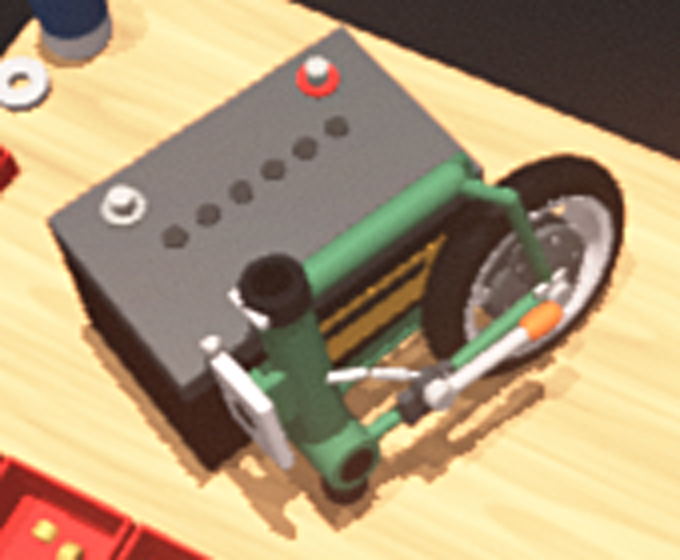

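```bash
cat > h.py <<'E'
import numpy as np, cv2
from bench import bot, vision
from scipy.optimize import least_squares
CAL={n:vision.get_calibration(n) for n in("top","scene")}
def proj(n,P,c=None):
    c=c or CAL[n]; P=np.atleast_2d(P); T=np.linalg.inv(c["T"])
    q=P@T[:3,:3].T+T[:3,3]; q=q*[1,-1,-1]
    u=q@np.array(c["camera_matrix"]).T
    return u[:,:2]/u[:,2:]
def ray_z(n,uv,z,c=None):
    c=c or CAL[n]; d=np.linalg.inv(c["camera_matrix"])@[uv[0],uv[1],1]; d=d*[1,-1,-1]
    d=c["T"][:3,:3]@d; o=c["T"][:3,3]; return o+d*(z-o[2])/d[2]
def f2w(p,P):
    """p: x,y (m), yaw rad, lean rad ; P frame mm"""
    P=np.atleast_2d(P)/1000.; x,y,a,f=p
    lat=P[:,1]*np.cos(f)-(P[:,2]-.019)*np.sin(f); h=.019+P[:,1]*np.sin(f)+(P[:,2]-.019)*np.cos(f)
    return np.c_[x+P[:,0]*np.cos(a)-lat*np.sin(a), y+P[:,0]*np.sin(a)+lat*np.cos(a), h]
AX=np.array([0,-.945,-.328]);AX/=np.linalg.norm(AX)
PIN=np.array([130,56,120.])
def stand(q,r=1.0,tip=np.array([24,56,115.])):
    R,_=cv2.Rodrigues(AX*q); return PIN+r*(R@(tip-PIN))
def tyre(R=100,w=19,n=72):
    t=np.linspace(0,2*np.pi,n); out=[]
    for k in np.linspace(0,2*np.pi,16):
        rr=81+19*np.cos(k); out.append(np.c_[rr*np.cos(t),np.full(n,19*np.sin(k)),100+rr*np.sin(t)])
    return np.vstack(out)
E
python3 - <<'E'
from h import *
zt=lambda u,v:np.array([255+(u+.5)/4-.5,95+(v+.5)/4-.5])
zs=lambda u,v:np.array([215+(u+.5)/4-.5,160+(v+.5)/4-.5])
print("bat top"); 
for c in [(397,82),(635,180),(480,553),(240,452)]: print(ray_z("top",zt(*c),.175).round(4))
for c in [(343,28),(482,170),(185,385),(50,220)]: print(' s',ray_z("scene",zs(*c),.175).round(4))
S={n:np.load(f"sil_{n}.npz") for n in("top","scene")}
# orange centroid
for n,(x0,y0,x1,y1) in {"top":(275,170,300,195),"scene":(335,230,365,250)}.items():
    im=S[n]["im"].astype(int)[y0:y1,x0:x1]; m=(im[...,0]>180)&(im[...,2]<80)&(im[...,1]<170)
    ys,xs=np.nonzero(m); print(n,m.sum(),xs.mean()+x0,ys.mean()+y0)
obs=[("top",(24,56,115),zt(115,350)),("scene",(24,56,115),zs(542,320)),("top",(200,0,267),zt(344,124)),("scene",(200,0,267),zs(278,276))]
lines=[("top",zt(314,168),zt(240,340)),("scene",zs(310,275),zs(462,182))]
# bar end rear approx x=50
ext=[] # tyre extremes
tyo={"top":(279,112,352,237.),"scene":(0,0,0,0)}
def res(p):
    r=[]
    for n,P,uv in obs: r+=list(proj(n,f2w(p,P))[0]-uv)
    for n,a,b in lines:
        d=(b-a)/np.linalg.norm(b-a); nn=np.array([-d[1],d[0]])
        r+=list((proj(n,f2w(p,[[75,0,245],[160,0,245]]))-a)@nn)
    t=proj("top",f2w(p,tyre())); e=zt(90,556)  # left, bottom extremes
    r+=[t[:,0].min()-e[0],t[:,1].max()-e[1]]
    t=proj("scene",f2w(p,tyre())); e=zs(624,155)
    r+=[t[:,0].max()-e[0],t[:,1].min()-e[1]]
    return np.array(r)
s=least_squares(res,[.3,.1,-.3,.26]) if 0 else min((least_squares(res,[.35,.05,a,.26],loss="soft_l1") for a in np.arange(-3,3,1)),key=lambda s:s.cost)
print(s.x,s.x[2]*57.3,s.cost); print(res(s.x).round(1))
np.save("pose.npy",s.x)
for nm,P in dict(bar=(120,0,245),tip=(24,56,115),pin=(130,56,120),clamp=(200,0,267),wheel=(0,0,0),foot=(200,0,0)).items(): print(nm,f2w(s.x,P).round(4))
for n,(x0,y0,x1,y1) in {"top":(255,95,425,245),"scene":(215,160,385,300)}.items():
    z=cv2.resize(S[n]["im"][y0:y1,x0:x1],None,fx=4,fy=4,interpolation=cv2.INTER_CUBIC)
    for P,c in ((tyre(),(255,0,255)),([[x,0,245] for x in range(60,176,5)],(255,255,0)),([stand(0,r) for r in np.linspace(0,1,8)],(0,0,255)),([[200,0,267],[0,0,0],[200,0,0]],(255,0,0))):
        for u,v in proj(n,f2w(s.x,P)): cv2.circle(z,(int((u-x0+.5)*4),int((v-y0+.5)*4)),1,c,-1)
    cv2.imwrite(f"pics/{n}_fit.png",z[:,:,::-1])
E
```

```text
bat top
[ 0.7602 -0.0864  0.175 ]
[ 0.6914 -0.2455  0.175 ]
[ 0.4414 -0.1365  0.175 ]
[0.5069 0.0191 0.175 ]
 s [ 0.4437 -0.1318  0.175 ]
 s [0.513 0.023 0.175]
 s [ 0.7617 -0.0861  0.175 ]
 s [ 0.694  -0.2419  0.175 ]
top 65 283.03076923076924 182.30769230769232
scene 23 350.39130434782606 240.52173913043478
[ 0.54078555  0.08383521 -0.46594144  0.17906261] -26.69844469704656 4.288290513860973
[ 0.2  1.8  0.3 -0.7  0.  -0.3 -1.8  0.7  1.9 -0.6 -0.7  0.1 -0.3 -0.1
  0.4  0.4]
bar [[ 0.6299 -0.006   0.2414]]
tip [[0.5793 0.107  0.1234]]
pin [[0.6736 0.0586 0.1284]]
clamp [[ 0.6996 -0.0455  0.263 ]]
wheel [[5.423e-01 8.690e-02 3.000e-04]]
foot [[ 7.21e-01 -3.00e-03  3.00e-04]]
```

View pics/top_fit.png

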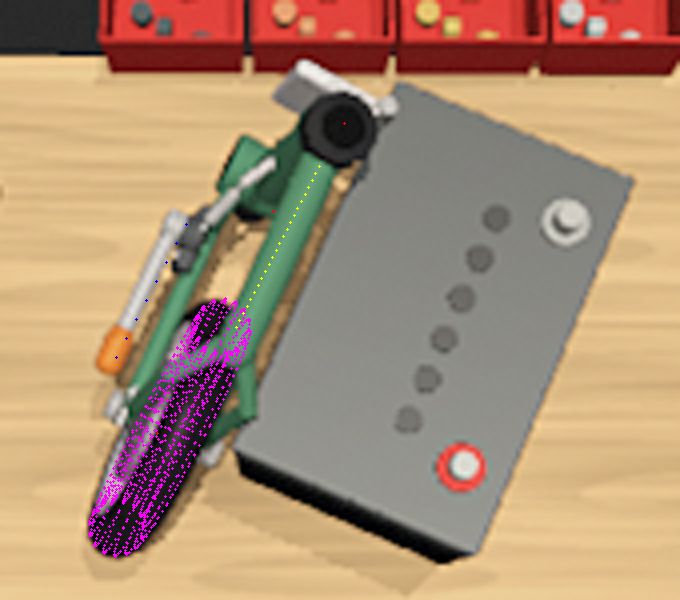

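View pics/scene_fit.png

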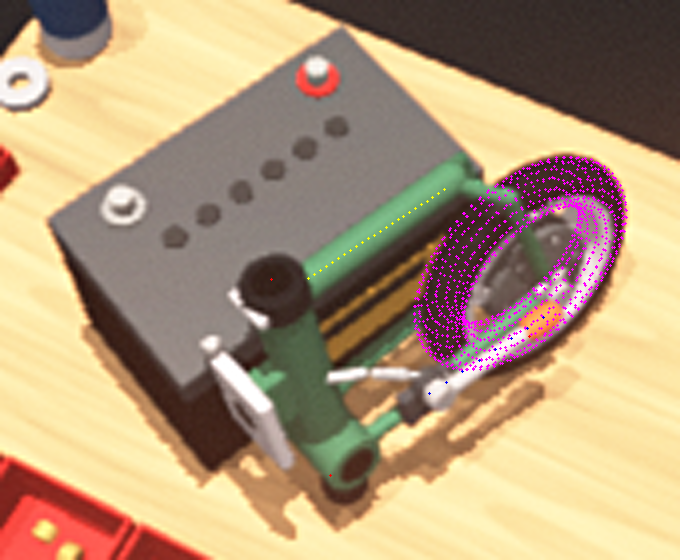

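```bash
cat > fit.py <<'E'
from h import *
zt=lambda u,v:np.array([255+(u+.5)/4-.5,95+(v+.5)/4-.5])
zs=lambda u,v:np.array([215+(u+.5)/4-.5,160+(v+.5)/4-.5])
S={n:np.load(f"sil_{n}.npz") for n in("top","scene")}
obs=[("top",(24,56,115),np.array([283.2,182.3])),("scene",(24,56,115),np.array([350.3,240])),("top",(200,0,267),zt(344,123)),("scene",(200,0,267),zs(276,278))]
lines=[("top",zt(319,165),zt(241,340)),("scene",zs(320,265),zs(450,187))]
eA=np.array([.510,.021]);eB=np.array([.761,-.0862])
by=np.arctan2(*(eB-eA)[::-1])
def contact(p):
    s,c=np.sin(p[3]),np.cos(p[3]); zz=(.156+.0335*s)/c
    P=f2w(p,[[100,-33.5,19+1000*zz]])[0]
    d=(eB-eA)/np.linalg.norm(eB-eA); return (P[:2]-eA)@[-d[1],d[0]]
def res(p):
    r=[]
    for n,P,uv in obs: r+=list(proj(n,f2w(p,P))[0]-uv)
    for n,a,b in lines:
        d=(b-a)/np.linalg.norm(b-a); nn=np.array([-d[1],d[0]])
        r+=list((proj(n,f2w(p,[[75,0,245],[160,0,245]]))-a)@nn)
    t=proj("top",f2w(p,tyre())); e=zt(90,556)
    r+=[t[:,0].min()-e[0],t[:,1].max()-e[1]]
    t=proj("scene",f2w(p,tyre())); e=zs(624,155)
    r+=[t[:,0].max()-e[0],t[:,1].min()-e[1]]
    r+=[contact(p)/.003,(p[3]-.26)/.015,(p[2]-by)/.025]
    return np.array(r)
s=min((least_squares(res,[.55,.08,a,.26]) for a in np.arange(-3,3,1)),key=lambda s:s.cost)
if __name__=="__main__":
    print(s.x,s.x[2]*57.3,by*57.3,s.cost,contact(s.x)); print(res(s.x).round(1))
    np.save("pose.npy",s.x)
    for nm,P in dict(bar=(120,0,245),tip=(24,56,115),pin=(130,56,120),clamp=(200,0,267),wheel=(0,0,0),foot=(200,0,0)).items(): print(nm,f2w(s.x,P).round(4))
    for n,(x0,y0,x1,y1) in {"top":(255,95,425,245),"scene":(215,160,385,300)}.items():
        z=cv2.resize(S[n]["im"][y0:y1,x0:x1],None,fx=4,fy=4,interpolation=cv2.INTER_CUBIC)
        for P,c in ((tyre(),(255,0,255)),([[x,0,245] for x in range(60,176,5)],(255,255,0)),([stand(0,r) for r in np.linspace(0,1,8)],(0,0,255)),([[200,0,267],[0,0,0],[200,0,0]],(255,0,0))):
            for u,v in proj(n,f2w(s.x,P)): cv2.circle(z,(int((u-x0+.5)*4),int((v-y0+.5)*4)),1,c,-1)
        cv2.imwrite(f"pics/{n}_fit2.png",z[:,:,::-1])
E
python3 fit.py
```

```text
[ 0.54462314  0.0913777  -0.42792671  0.24912244] -24.520200471079235 -23.12862614991043 7.554309921273406 0.001659743658304137
[-0.6  1.5  0.9 -1.2  0.7 -0.1 -2.1  1.   0.4 -0.3 -0.9  1.2 -0.4 -0.3
  0.2  0.2  0.6 -0.7 -1. ]
bar [[ 0.6307 -0.0091  0.238 ]]
tip [[0.5792 0.1093 0.1258]]
pin [[0.6751 0.0642 0.1307]]
clamp [[ 0.7012 -0.0473  0.2593]]
wheel [[0.5466 0.0956 0.0006]]
foot [[7.285e-01 1.260e-02 6.000e-04]]
```

```bash
cat >> h.py <<'E'
from scipy.spatial.transform import Rotation as Ro
def tool():
    s=bot.sense(); return np.array(s["ee_pos"]),Ro.from_euler("xyz",s["tcp_rot"],degrees=True).as_matrix(),s
def w2t(dv,R): return (R.T@np.asarray(dv))*1000
def grasp_turn(R,yaw):
    """turn about tool x (deg) so that tool y is +-lateral of the frame"""
    lat=np.array([-np.sin(yaw),np.cos(yaw),0]); out=[]
    for sg in(1,-1):
        v=R.T@(sg*lat); out.append(np.degrees(np.arctan2(v[2],v[1])))
    return out
E
python3 - <<'E'
from h import *
p=np.load("pose.npy"); t,R,s=tool(); print(t,R.round(3).tolist(),grasp_turn(R,p[2]))
pts=np.array([f2w(p,stand(q,.8))[0] for q in np.arange(0,1.7,.2)]); print(pts.round(3))
tg=f2w(p,stand(0,.8))[0]+[0,0,.10]; print("to tip+100 standoff",w2t(tg-t,R).round(1), np.linalg.norm(tg-t))
E
```

```text
[0.16928385 0.54952847 0.24233748] [[0.0, 0.294, 0.956], [0.0, 0.956, -0.294], [-1.0, 0.0, 0.0]] [np.float64(7.400040351679076), np.float64(-172.59995964832092)]
[[0.598 0.1   0.127]
 [0.604 0.108 0.113]
 [0.613 0.113 0.099]
 [0.625 0.117 0.087]
 [0.638 0.118 0.077]
 [0.653 0.118 0.069]
 [0.668 0.115 0.063]
 [0.684 0.11  0.06 ]
 [0.7   0.103 0.059]]
to tip+100 standoff [  15.5 -303.1  542.3] 0.6214461820003687
```

```bash
python3 -m handwheel '{"linear":[[0,0,0],[0,-21,52],[0,-21,52],[0,-21,52],[0,-21,52],[0,-21,52],[0,-21,52],[0,-21,52]],"turn":[7.4,0,0,0,0,0,0,0],"claw":[0,0,0,0,0,0,0,0]}' 60
python3 -c "
from h import *
p=np.load('pose.npy'); t,R,s=tool(); print(t,s['width'],s['joints'])
tg=f2w(p,stand(0,.8))[0]+[0,0,.10]; print(w2t(tg-t,R).round(1),R.round(3).tolist(),grasp_turn(R,p[2]))"
```

```text
clock: 1.75
ee_pos: [0.4407, 0.2633, 0.2426]
tcp_rot: [59.3, 89.9, 34.7]
ft_force: [1.1, 0.9, -0.0]
width: 0.0001
[0.44067836 0.26334132 0.24261479] 0.0001020620895301874 [ 2.61409451e+01  1.26165370e+01  9.34569013e+01  8.35918221e-03
  7.38734158e+01 -3.93405123e+01]
[ 15.8 -83.  211.1] [[0.001, 0.415, 0.91], [0.001, 0.91, -0.415], [-1.0, 0.001, 0.0]] [np.float64(-0.0024774037839018484), np.float64(179.99752259621613)]
```

```bash
python3 -m handwheel '{"linear":[[0,-21,45],[0,-21,45],[0,-21,45],[0,-20,45],[0,0,0]],"turn":[0,0,0,0,0],"claw":[0,0,0,0,0]}'
cat > look.py <<'E'
from h import *
import sys
name=sys.argv[1]; pf=sys.argv[2] if len(sys.argv)>2 else 'pose.npy'; q=float(sys.argv[3]) if len(sys.argv)>3 else 0
c=vision.get_calibration("wrist"); im=vision.capture("wrist"); np.savez("w_"+name,im=im,K=c["camera_matrix"],T=c["T"])
cv2.imwrite(f"pics/{name}.png",im[:,:,::-1])
p=np.load(pf); z=im.copy()
for P,cc in (([[x,0,245] for x in range(60,176,5)],(255,255,0)),([stand(q,r) for r in np.linspace(0,1,8)],(0,0,255)),([[200,0,267],[0,0,0],[200,0,0]],(255,0,0)),(tyre(n=36),(255,0,255))):
    for u,v in proj("wrist",f2w(p,P),c): cv2.circle(z,(int(u) if abs(u)<2e3 else -1,int(v) if abs(v)<2e3 else -1),1,cc,-1)
cv2.imwrite(f"pics/{name}_o.png",z[:,:,::-1])
E
python3 look.py w1
```

```text
clock: 2.38
ee_pos: [0.5714, 0.1118, 0.2422]
tcp_rot: [-1.1, 89.9, -25.8]
ft_force: [-1.5, 0.1, -0.1]
width: 0.0001
```

View pics/w1.png

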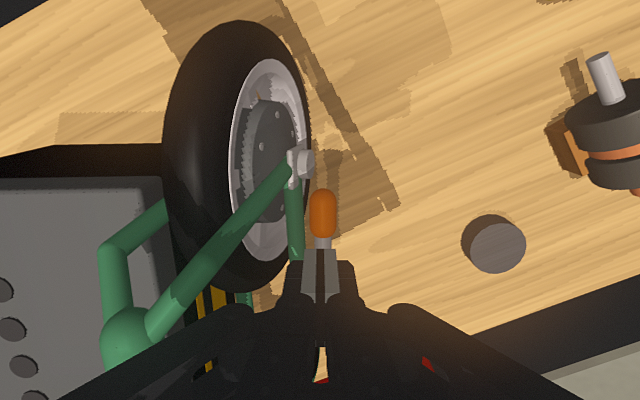

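View pics/w1_o.png

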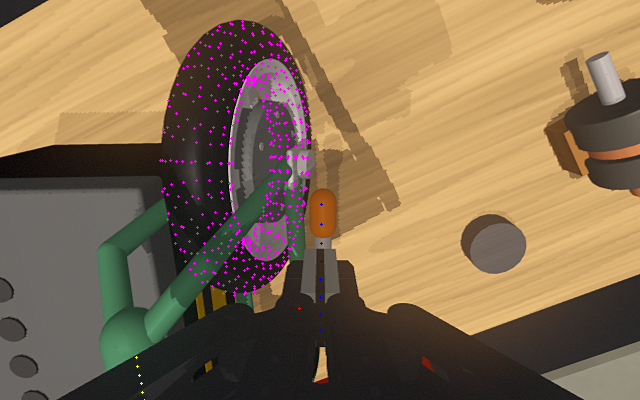

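```bash
cat > plan.py <<'E'
from h import *
p=np.load("pose.npy"); t,R,s=tool()
f=np.array([np.cos(p[2]),np.sin(p[2]),0]); l=np.array([-np.sin(p[2]),np.cos(p[2]),0])
def dist(C,q):  # min distance leg axis - finger box (tips centre C)
    L=np.array([f2w(p,stand(q,r))[0] for r in np.linspace(.1,1,60)])-C
    a=np.c_[L@f,L@l,L[:,2]]; lo=[-.011,-.009,0];hi=[.011,.009,.05]
    d=a-np.clip(a,lo,hi); rad=np.where(np.linspace(.1,1,60)>.8,.0095,.0065)
    return (np.linalg.norm(d,axis=1)-rad).min()
def qtrue(C,q0):
    q=q0
    while dist(C,q)<0 and q<1.6: q+=.01
    return q
cur=t-np.array([0,0,.011]); q=0; print("tips now",cur)
for qn in [-.35,0,.12,.24,.36,.48,.6,.72,.84,.94]:
    if qn<0: C=f2w(p,stand(0,.85))[0]+[0,0,.03]-.0*f
    else:
        L=f2w(p,stand(qn,.85))[0]; v=(f2w(p,stand(qn+.01,.85))[0]-L); v/=np.linalg.norm(v)
        C=L-v*.0075-f*.011*min(1,max(0,qn)/.5)
        C=C+[0,0,.0] 
    q=qtrue(C,q) 
    d=C-cur; print(qn,C.round(4),"row",w2t(d,R).round(1),"qtrue",round(q,2)); cur=C
E
python3 plan.py
```

```text
tips now [0.56965794 0.11322732 0.23101393]
-0.35 [0.5935 0.1025 0.1566] row [74.4  0.2 26.2] qtrue 0
0 [0.5915 0.0989 0.1328] row [23.7 -4.1 -0.4] qtrue 0.05
0.12 [0.5918 0.1053 0.1238] row [ 9.1  6.  -2.4] qtrue 0.18
0.24 [0.5932 0.1112 0.1148] row [ 9.   5.9 -1.1] qtrue 0.31
0.36 [0.5958 0.1164 0.106 ] row [8.8 5.8 0.2] qtrue 0.42
0.48 [0.5994 0.1208 0.0976] row [8.4 5.6 1.4] qtrue 0.52
0.6 [0.6059 0.1236 0.0897] row [7.9 5.3 4.8] qtrue 0.64
0.72 [0.6137 0.1254 0.0823] row [7.4 4.9 6.3] qtrue 0.76
0.84 [0.6222 0.1264 0.0756] row [6.7 4.4 7.3] qtrue 0.88
0.94 [0.6297 0.1265 0.0706] row [5.  3.3 6.8] qtrue 0.97
```

```bash
python3 -m handwheel '{"linear":[[37,0,13],[37,0,13],[12,-2,0],[8,0,0],[0,0,0]],"turn":[0,0,0,0,0],"claw":[0,0,0,0,0]}'; python3 look.py w2; python3 plan.py
```

```text
clock: 3.05
ee_pos: [0.5957, 0.1051, 0.1503]
tcp_rot: [44.8, 89.4, 20.4]
ft_force: [9.6, 6.6, -1.7]
width: -0.0001
tips now [0.59566812 0.10518306 0.13932724]
-0.35 [0.5935 0.1025 0.1566] row [-17.3  -3.2  -0.7] qtrue 0
0 [0.5915 0.0989 0.1328] row [23.7 -4.3 -0.6] qtrue 0.05
0.12 [0.5918 0.1053 0.1238] row [ 9.1  5.9 -2.5] qtrue 0.18
0.24 [0.5932 0.1112 0.1148] row [ 9.   5.9 -1.2] qtrue 0.31
0.36 [0.5958 0.1164 0.106 ] row [8.8 5.7 0.1] qtrue 0.42
0.48 [0.5994 0.1208 0.0976] row [8.5 5.5 1.4] qtrue 0.52
0.6 [0.6059 0.1236 0.0897] row [8.  5.2 4.7] qtrue 0.64
0.72 [0.6137 0.1254 0.0823] row [7.5 4.8 6.3] qtrue 0.76
0.84 [0.6222 0.1264 0.0756] row [6.8 4.3 7.3] qtrue 0.88
0.94 [0.6297 0.1265 0.0706] row [5.1 3.2 6.8] qtrue 0.97
```

View pics/w2.png

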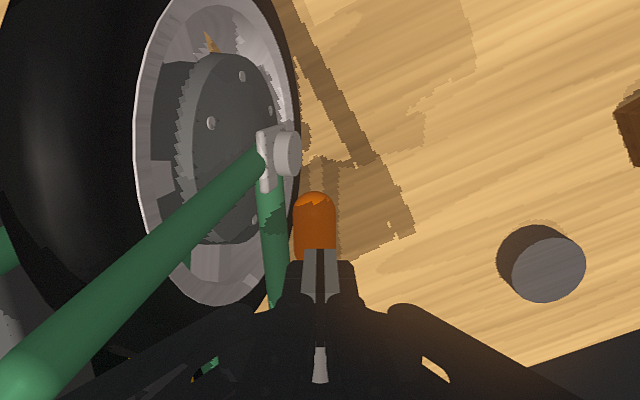

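```bash
python3 -m handwheel '{"linear":[[0,0,0]],"turn":[0],"claw":[0]}'
```

```text
clock: 3.22
ee_pos: [0.5957, 0.1053, 0.1503]
tcp_rot: [46.5, 89.4, 22.1]
ft_force: [9.2, 7.0, -1.7]
width: -0.0002
```

```bash
python3 - <<'E'
from h import *
t,R,s=tool(); F=np.array(s["ft_force"]);M=np.array(s["moment"]); print(F,M,np.array(s["tau"]).round(2),s["joints"])
print("tool F",R.T@F,"M",R.T@M,"r0 tool mm",w2t(np.cross(F,M)/(F@F),R), R.round(3).tolist())
for n,(x0,y0,x1,y1) in {"top":(255,95,425,245),"scene":(215,160,385,300)}.items():
    im=vision.capture(n); z=cv2.resize(im[y0:y1,x0:x1],None,fx=4,fy=4,interpolation=cv2.INTER_CUBIC)
    cv2.imwrite(f"pics/{n}_c.png",z[:,:,::-1])
E
```

```text
[ 9.15893304  6.99276144 -1.66367705] [ 0.61405648 -0.88157884  0.25505699] [ -3.12 -51.59 -17.23  -1.36   2.91   0.27] [  5.92518107  24.21947781  90.13888404   0.18932594  65.04884961
 -59.74209241]
tool F [ 1.78332577 10.13943809  5.43729094] M [-0.25248059 -0.54699876  0.92538997] r0 tool mm [ 91.16111928 -22.30191419  11.68944344] [[0.01, 0.413, 0.911], [0.004, 0.911, -0.413], [-1.0, 0.008, 0.007]]
```

View pics/scene_c.png

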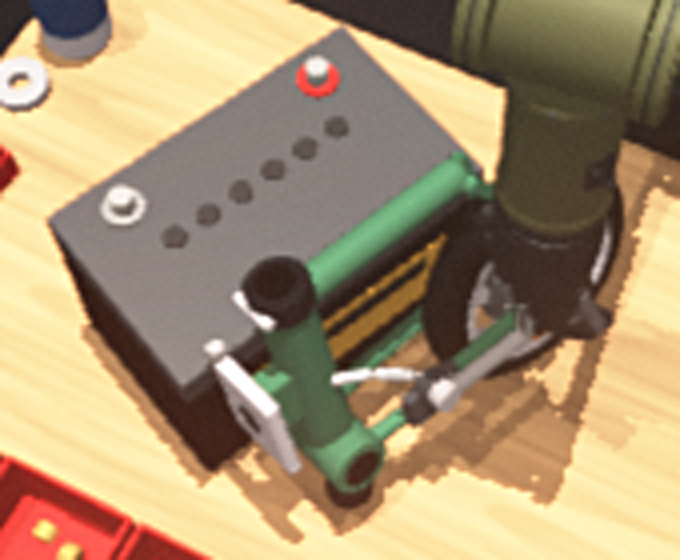

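View pics/top_c.png

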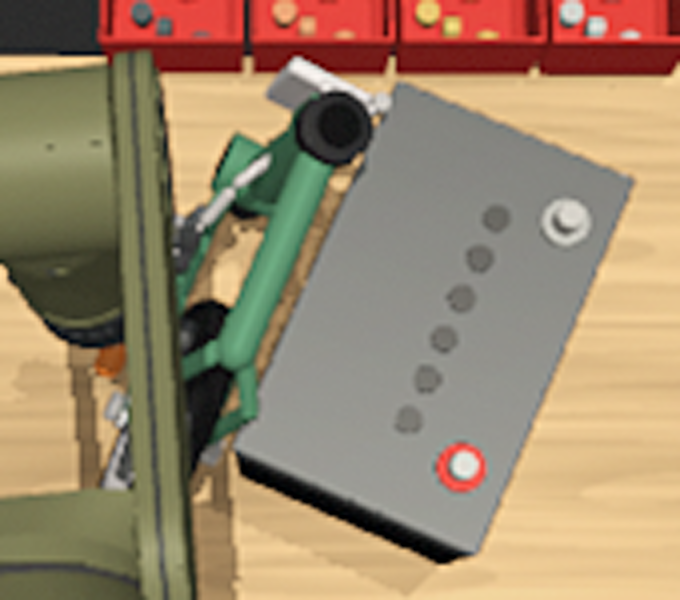

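```bash
python3 -m handwheel '{"linear":[[0,8,4],[0,4,0],[0,0,0]],"turn":[0,0,0],"claw":[0,0,0]}'; python3 - <<'E'
from h import *
t,R,s=tool(); F=np.array(s["ft_force"]);M=np.array(s["moment"]); print("tool F",R.T@F,"M",R.T@M)
for n,(x0,y0,x1,y1) in {"top":(255,95,425,245),"scene":(215,160,385,300)}.items():
    im=vision.capture(n); z=cv2.resize(im[y0:y1,x0:x1],None,fx=4,fy=4,interpolation=cv2.INTER_CUBIC)
    cv2.imwrite(f"pics/{n}_d.png",z[:,:,::-1])
E
python3 look.py w3
```

```text
clock: 3.7
ee_pos: [0.5994, 0.1117, 0.1482]
tcp_rot: [-148.9, 89.9, -173.4]
ft_force: [0.1, -0.5, -0.2]
width: 0.0003
tool F [ 0.24312198 -0.39968013  0.27002365] M [ 0.00959954 -0.01543451 -0.06259069]
```

View pics/top_d.png

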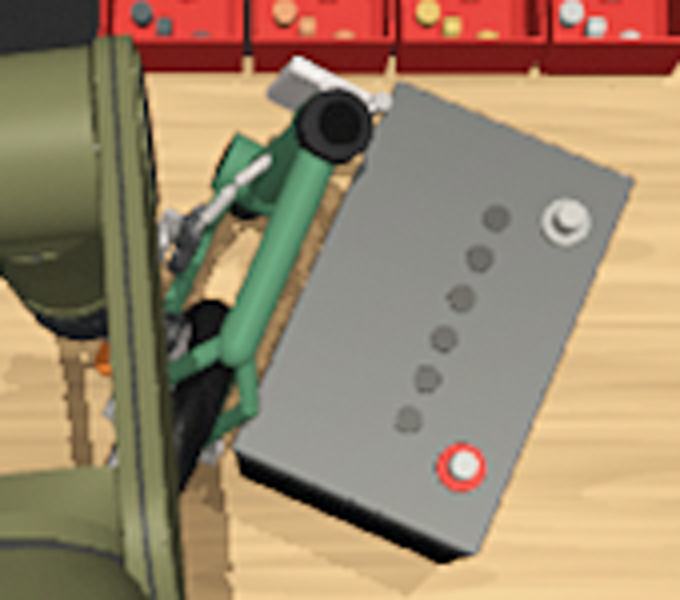

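View pics/w3_o.png

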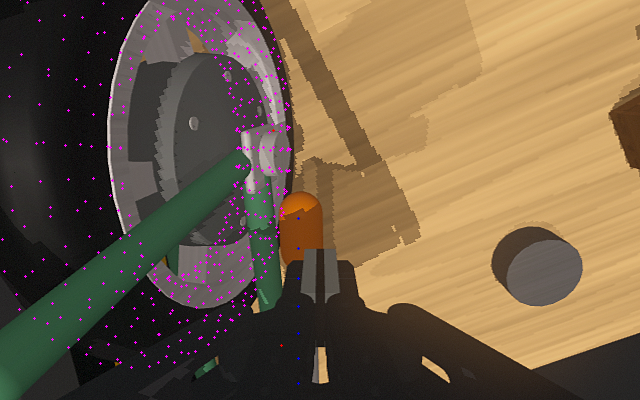

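```bash
python3 -m handwheel '{"linear":[[5,2.5,-1],[5,2.5,-1],[5,2.5,-1],[5,2.5,0]],"turn":[0,0,0,0],"claw":[0,0,0,0]}'; python3 - <<'E'
from h import *
t,R,s=tool(); F=np.array(s["ft_force"]);M=np.array(s["moment"]); print(t,"tool F",R.T@F,"M",R.T@M)
E
python3 look.py w4 pose.npy 0.3
```

```text
clock: 4.35
ee_pos: [0.604, 0.1223, 0.1291]
tcp_rot: [39.1, 89.7, 14.6]
ft_force: [4.7, 1.4, 6.6]
width: 0.0
[0.60400676 0.12230238 0.12912659] tool F [-6.57843714  3.25622163  3.74434644] M [-0.01950236 -0.71287438  0.59200634]
```

View pics/w4_o.png

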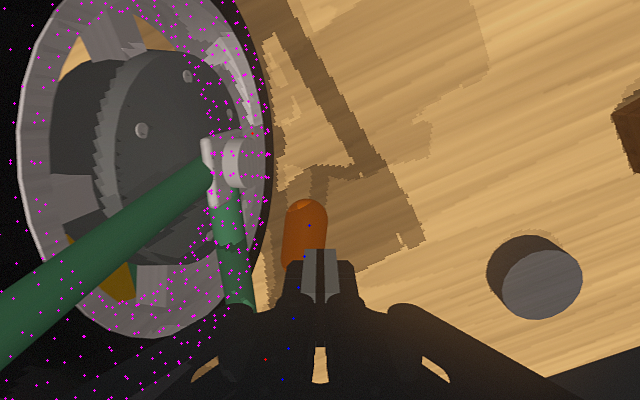

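```bash
python3 -m handwheel '{"linear":[[4.5,4.5,2.5],[5,3.5,1.5],[5,3.5,1.5],[5,3.5,2]],"turn":[0,0,0,0],"claw":[0,0,0,0]}'; python3 - <<'E'
from h import *
t,R,s=tool(); F=np.array(s["ft_force"]);M=np.array(s["moment"]); print(t,"tool F",R.T@F,"M",R.T@M)
im=vision.capture("top"); x0,y0,x1,y1=(255,95,425,245);z=cv2.resize(im[y0:y1,x0:x1],None,fx=4,fy=4,interpolation=cv2.INTER_CUBIC)
cv2.imwrite(f"pics/top_e.png",z[:,:,::-1])
E
python3 look.py w5 pose.npy 0.6
```

```text
clock: 4.9
ee_pos: [0.615, 0.1322, 0.1084]
tcp_rot: [-28.5, 90.0, -53.0]
ft_force: [1.8, 1.0, 3.8]
width: -0.0
[0.61499521 0.13215294 0.10843554] tool F [-3.78059962  1.62918339  1.2712967 ] M [ 0.00099841 -0.26583211  0.21826266]
```

View pics/w5_o.png

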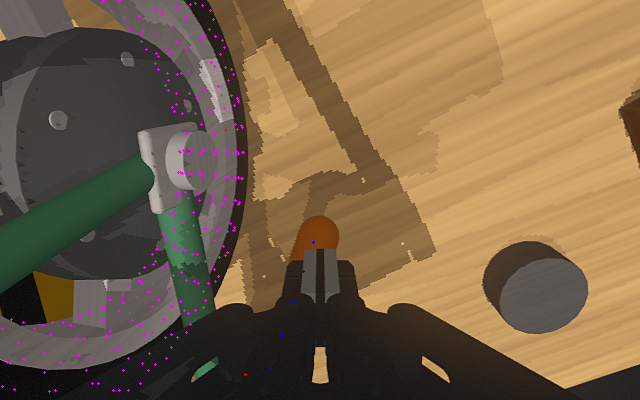

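View pics/top_e.png

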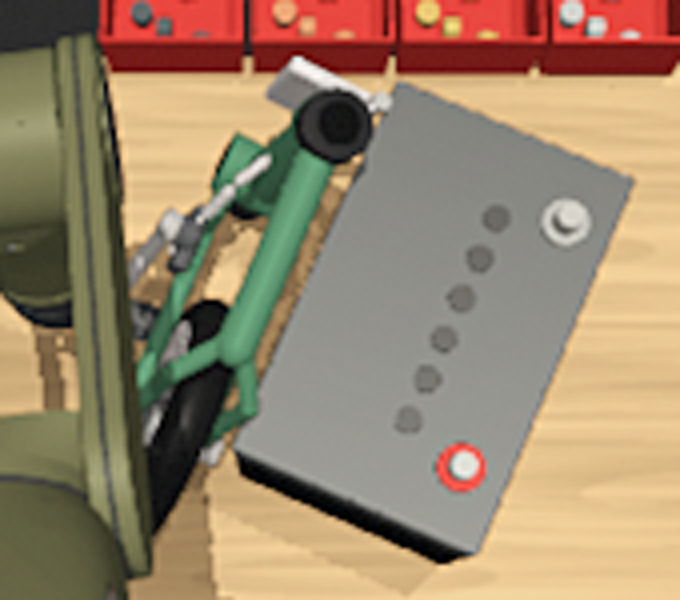

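```bash
python3 -m handwheel '{"linear":[[4.5,3,3],[4.5,3,3.5],[4.5,3,4],[4.5,2.5,4]],"turn":[0,0,0,0],"claw":[0,0,0,0]}'; python3 - <<'E'
from h import *
t,R,s=tool(); F=np.array(s["ft_force"]);M=np.array(s["moment"]); print(t,"tool F",R.T@F,"M",R.T@M)
E
python3 look.py w6 pose.npy 0.85
```

```text
clock: 5.5
ee_pos: [0.6319, 0.1362, 0.0896]
tcp_rot: [-144.2, 89.8, -168.7]
ft_force: [-0.1, 0.2, 0.1]
width: -0.0002
[0.63187998 0.13623402 0.08964776] tool F [-0.09612888  0.17239391 -0.14222268] M [-0.05253046 -0.04133761  0.05140111]
```

View pics/w6_o.png

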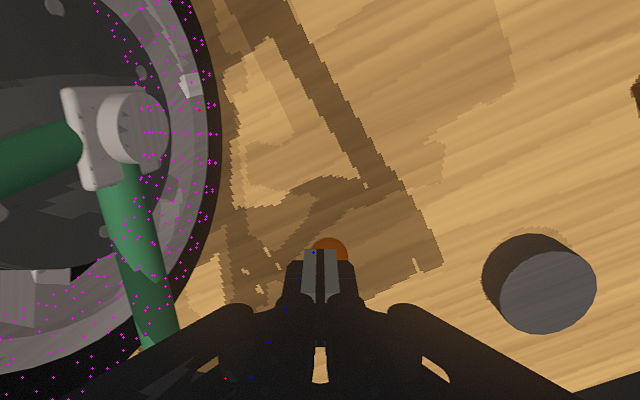

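```bash
python3 -m handwheel '{"linear":[[0,0,0]],"turn":[0],"claw":[0]}'; python3 look.py w7 pose.npy 1.64;python3 - <<'E'
from h import *
for n,(x0,y0,x1,y1) in {"top":(255,95,425,245),"scene":(215,160,385,300)}.items():
    im=vision.capture(n); z=cv2.resize(im[y0:y1,x0:x1],None,fx=4,fy=4,interpolation=cv2.INTER_CUBIC)
    cv2.imwrite(f"pics/{n}_f.png",z[:,:,::-1])
E
```

```text
clock: 5.68
ee_pos: [0.6321, 0.1363, 0.09]
tcp_rot: [-145.6, 89.9, -170.1]
ft_force: [0.8, -0.6, -0.6]
width: 0.0003
```

View pics/w7_o.png

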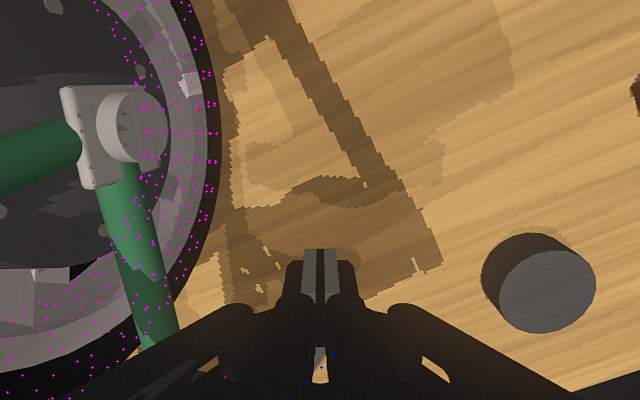

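View pics/scene_f.png

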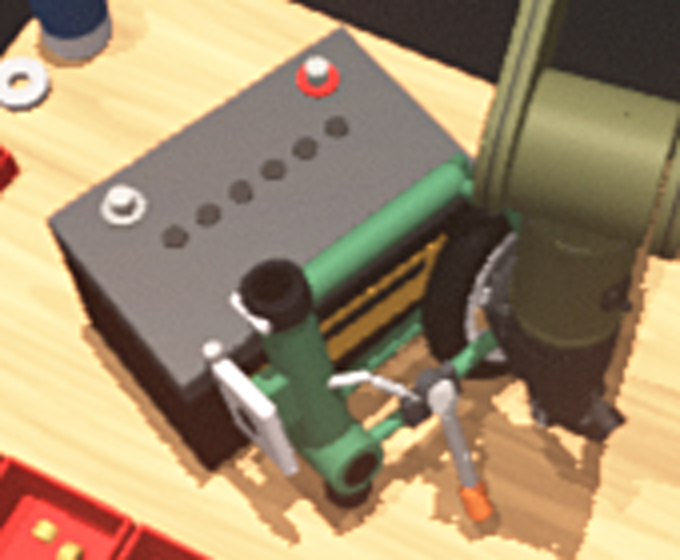

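```bash
python3 -m handwheel '{"linear":[[-3,6,-10],[-15,8,-10],[-30,4,-6],[-60,0,0],[-60,0,0],[-60,0,0]],"turn":[0,0,0,0,0,0],"claw":[0,0,0,60,60,60]}'
python3 -c "
from h import *
p=np.load('pose.npy'); p[2]+=.02; t,R,s=tool(); print(t,s['width'])
tg=f2w(p,[110,0,245])[0]+[0,0,.09]; print(w2t(tg-t,R).round(1),grasp_turn(R,p[2]))"
```

```text
clock: 6.58
ee_pos: [0.6155, 0.1647, 0.3223]
tcp_rot: [46.0, 89.9, 21.5]
ft_force: [1.7, 1.0, 0.2]
width: 0.0543
[0.61549909 0.16467366 0.32229351] 0.05433373816352588
[  -5.8 -149.7   76.9] [np.float64(-1.0912834679387478), np.float64(178.90871653206125)]
```

```bash
python3 -m handwheel '{"linear":[[0,-38,34],[0,-38,34],[0,-38,34],[0,-36,35],[0,0,0]],"turn":[0,0,0,0,0],"claw":[60,60,60,60,60]}'
python3 - <<'E'
from h import *
for n,(x0,y0,x1,y1) in {"top":(255,95,425,245),"scene":(215,160,385,300)}.items():
    im=vision.capture(n); z=cv2.resize(im[y0:y1,x0:x1],None,fx=4,fy=4,interpolation=cv2.INTER_CUBIC)
    cv2.imwrite(f"pics/{n}_g.png",z[:,:,::-1])
p=np.load('pose.npy'); p[2]+=.02; np.save('pose2.npy',p); t,R,s=tool(); print(t,s['width'])
E
python3 look.py w8 pose2.npy 1.64
```

```text
clock: 7.2
ee_pos: [0.6795, -0.0325, 0.3197]
tcp_rot: [-15.9, 89.9, -40.6]
ft_force: [-0.5, 0.9, 0.3]
width: 0.0599
[ 0.67848482 -0.02913507  0.319621  ] 0.05988602826107427
```

View pics/w8_o.png

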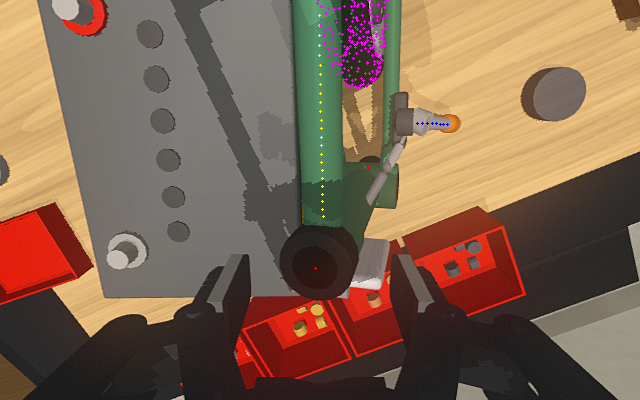

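View pics/scene_g.png

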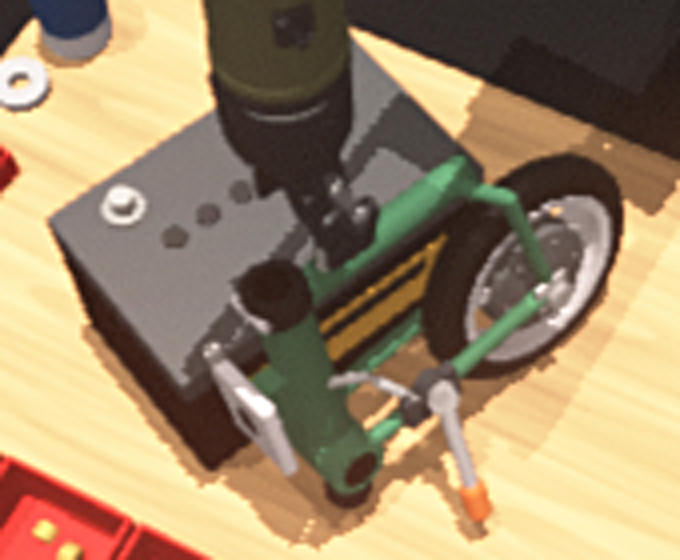

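```bash
python3 -c "
from h import *
p=np.load('pose2.npy'); t,R,s=tool(); print(t,s['joints'][5])
print(grasp_turn(R,p[2]))
R2=R@Ro.from_euler('x',grasp_turn(R,p[2])[0],degrees=True).as_matrix()
tg=f2w(p,[118,0,245])[0]+[0,0,-.008]; print(tg,w2t(tg-t,R2).round(1), R2.round(3).tolist())"
```

```text
[ 0.67837269 -0.02839224  0.31957729] -71.50497729721549
[np.float64(-1.1088295877498364), np.float64(178.89117041225018)]
[ 0.63083573 -0.00658266  0.23002319] [ 89.6   1.1 -52.3] [[0.0, 0.397, 0.918], [0.001, 0.918, -0.397], [-1.0, 0.001, -0.0]]
```

```bash
python3 -m handwheel '{"linear":[[0,0,0],[0,0.5,-26],[0,0.5,-26],[22,0,0],[22,0,0],[0,0,0]],"turn":[-1.1,0,0,0,0,0],"claw":[60,60,60,60,60,60]}'
python3 look.py w9 pose2.npy 1.64
python3 -c "
from h import *
p=np.load('pose2.npy'); t,R,s=tool()
tg=f2w(p,[118,0,245])[0]+[0,0,-.008]; print(t,w2t(tg-t,R).round(1),s['ft_force'])"
```

```text
clock: 8.1
ee_pos: [0.6298, -0.0066, 0.2733]
tcp_rot: [-163.6, 89.8, 173.1]
ft_force: [0.1, -0.2, -0.3]
width: 0.0603
[ 0.63087083 -0.00695886  0.27460419] [44.6  0.3 -0.1] [ 0.69940903 -0.54716528  0.21233967]
```

View pics/w9_o.png

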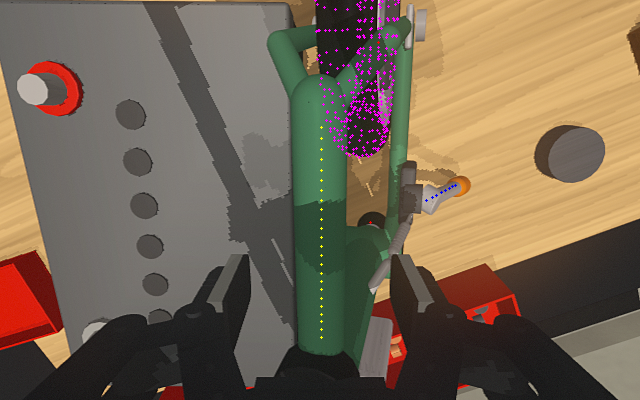

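```bash
python3 -m handwheel '{"linear":[[22,0,0],[22,0,0],[0,0,0],[0,0,0],[0,0,0],[0,0,0],[0,0,0],[0,0,0]],"turn":[0,0,0,0,0,0,0,0],"claw":[60,60,60,32,26,24,22,20]}' 30
python3 -c "
from h import *
p=np.load('pose2.npy'); t,R,s=tool()
tg=f2w(p,[118,0,245])[0]+[0,0,-.008]; F=np.array(s['ft_force']);print(t,w2t(tg-t,R).round(1),s['width'],'toolF',R.T@F,R.T@np.array(s['moment']))"
```

```text
clock: 9.15
ee_pos: [0.6326, -0.0081, 0.2325]
tcp_rot: [23.0, 89.8, -0.4]
ft_force: [-0.1, 0.9, 6.1]
width: 0.0251
[ 0.63258777 -0.00806053  0.23248024] [ 2.5  0.7 -2.2] 0.02508322261305642 toolF [-6.10775088  0.83966756 -0.40385872] [-0.0705369  -0.00278448  0.19418215]
```

```bash
python3 -m handwheel '{"linear":[[-0.8,3.5,0],[-0.8,3.5,0],[-0.8,3.5,0],[-0.7,3.5,0],[0,0,0]],"turn":[0,0,0,0,0],"claw":[20,20,20,20,20]}'
cat > st.py <<'E'
from h import *
t,R,s=tool(); F=np.array(s['ft_force']); g=t+[0,0,.008]
p=np.load('pose2.npy'); l=np.array([-np.sin(p[2]),np.cos(p[2])]); f=np.array([np.cos(p[2]),np.sin(p[2])])
d=g[:2]-p[:2]; print(t,'fx',(d@f).round(4),'lat',(d@l).round(4),'lean est',np.arcsin(-(d@l)/.226).round(3),'w',s['width'],'toolF',(R.T@F).round(1),'M',(R.T@np.array(s['moment'])).round(2),s['clock'])
E
python3 st.py
```

```text
clock: 9.78
ee_pos: [0.6373, 0.0033, 0.235]
tcp_rot: [-51.5, 89.8, -74.9]
ft_force: [-1.1, -4.5, 6.7]
width: 0.0251
[0.63728477 0.00326653 0.23496847] fx 0.12 lat -0.0441 lean est 0.196 w 0.025138839113770173 toolF [-6.7 -4.6  0.8] M [-0.11 -0.08 -1.22] 9.775
```

```bash
python3 -m handwheel '{"linear":[[-0.7,3.5,0],[-0.6,3.5,0],[-0.6,3.5,0],[-0.5,3.5,0],[0,0,0]],"turn":[0,0,0,0,0],"claw":[20,20,20,20,20]}'
python3 st.py
cat > two.py <<'E'
from h import *
import sys
z=[]
for n,(x0,y0,x1,y1) in {"top":(250,95,420,245),"scene":(215,150,385,300)}.items():
    im=vision.capture(n); np.savez(f"c_{n}",im=im); z.append(cv2.resize(im[y0:y1,x0:x1],None,fx=2.3,fy=2.3,interpolation=cv2.INTER_CUBIC))
cv2.imwrite(f"pics/two_{sys.argv[1]}.png",np.hstack(z)[:,:,::-1])
E
python3 two.py a; python3 look.py w10 pose2.npy 1.64
```

```text
clock: 10.4
ee_pos: [0.6432, 0.0174, 0.2368]
tcp_rot: [-16.9, 89.9, -40.3]
ft_force: [-0.8, -4.1, 4.8]
width: 0.025
[0.64319053 0.01741506 0.2368369 ] fx 0.1198 lat -0.0288 lean est 0.128 w 0.02503216952731488 toolF [-4.8 -4.1  0.9] M [-0.1  -0.14 -1.12] 10.4
```

View pics/two_a.png

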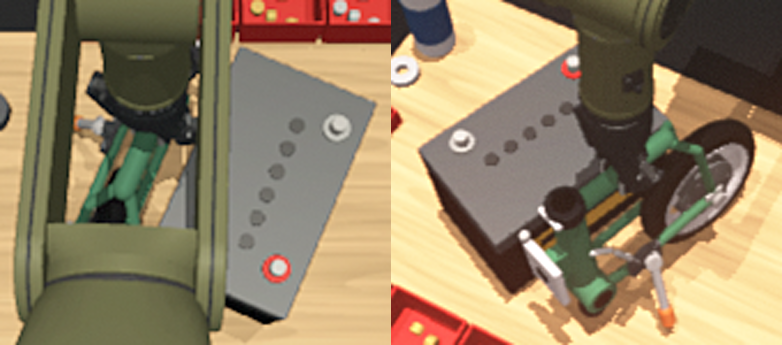

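View pics/w10.png

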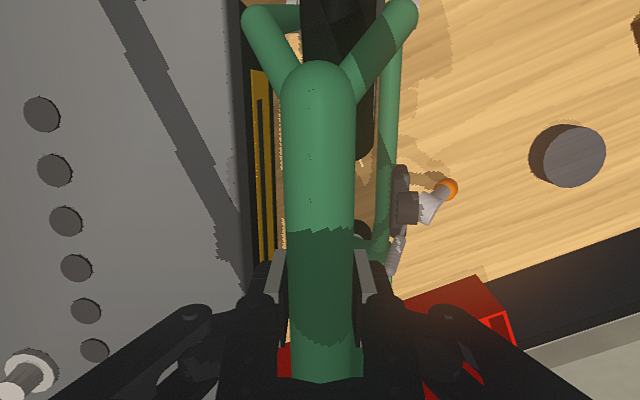

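```bash
python3 -m handwheel '{"linear":[[-0.5,3.6,0],[-0.4,3.6,0],[-0.3,3.6,0],[-0.3,3.6,0],[-0.2,3.6,0],[-0.1,3.6,0],[0,3,0],[0,0,0]],"turn":[0,0,0,0,0,0,0,0],"claw":[20,20,20,20,20,20,20,20]}'
python3 st.py
python3 two.py b; python3 look.py w11 pose2.npy 1.64
```

```text
clock: 11.55
ee_pos: [0.6527, 0.0406, 0.238]
tcp_rot: [86.1, 90.0, 62.7]
ft_force: [1.6, -2.8, 2.6]
width: 0.0249
[0.65268464 0.04059209 0.23796339] fx 0.1193 lat -0.0037 lean est 0.017 w 0.024872360948522725 toolF [-2.6 -1.9  2.6] M [-0.11 -0.5  -0.74] 11.55
```

View pics/two_b.png

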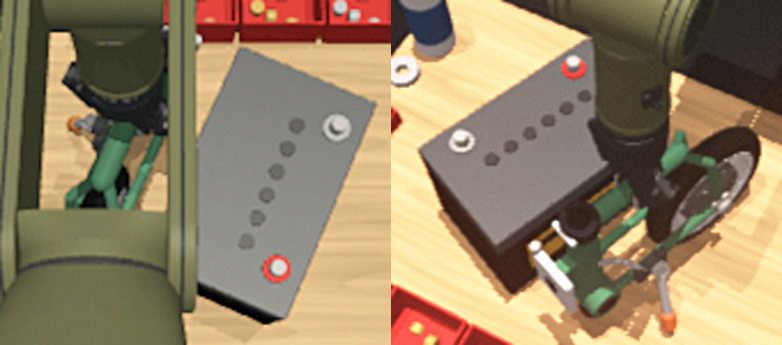

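View pics/w11.png

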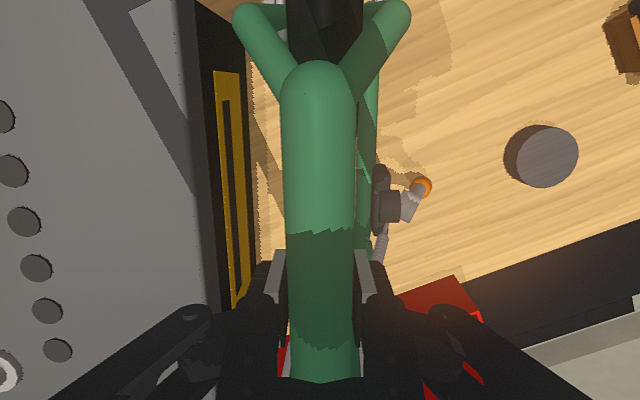

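```bash
python3 - <<'E'
from h import *
d=np.load("w_w11.npz"); cw={"camera_matrix":d["K"],"T":d["T"]}
def orange(im,x0,y0,x1,y1):
    a=im.astype(int)[y0:y1,x0:x1]; m=(a[...,0]>150)&(a[...,2]<90)&(a[...,1]<170)&(a[...,0]>a[...,1]*1.35)&(a[...,1]>60)
    ys,xs=np.nonzero(m); return np.array([xs.mean()+x0,ys.mean()+y0]),m.sum()
print(orange(d["im"],400,165,440,210))
sc=np.load("c_scene.npz")["im"]; tp=np.load("c_top.npz")["im"]
print(orange(sc,320,275,350,300),orange(tp,270,135,300,165))
z=cv2.resize(sc[180:300,265:385],None,fx=5,fy=5,interpolation=cv2.INTER_CUBIC); cv2.imwrite("pics/sc_b.png",z[:,:,::-1])
E
```

```text
(array([424.85987261, 185.49044586]), np.int64(157))
(array([328.65693431, 283.08029197]), np.int64(137)) (array([280.78571429, 148.        ]), np.int64(14))
```

View pics/sc_b.png

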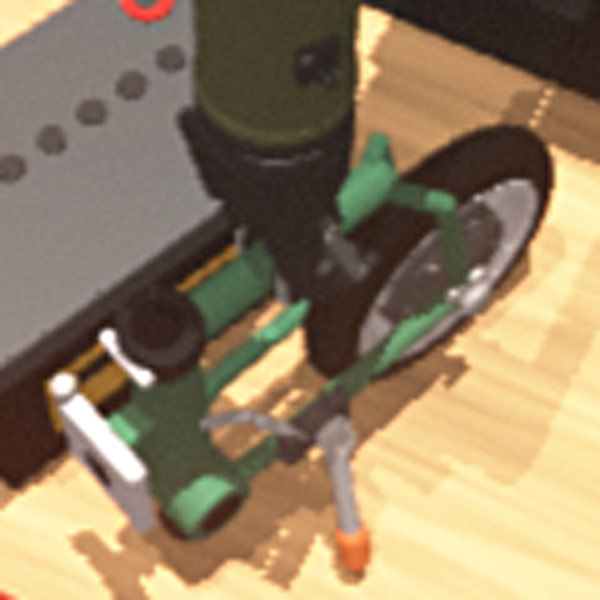

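```bash
cat > fit3.py <<'E'
from h import *
d=np.load("w_w11.npz"); cw={"camera_matrix":d["K"],"T":d["T"]}
TIP=(143,89,20); off=.4
def res(p):
    r=[]
    r+=list((proj("wrist",f2w(p,TIP),cw)[0]-[421,187])/3)
    r+=list(proj("scene",f2w(p,TIP))[0]-[335.1,289.3])
    r+=list(proj("top",f2w(p,TIP))[0]-[281,148.7])
    r+=list(proj("scene",f2w(p,(200,0,267)))[0]-[297.6,244.7])
    t=proj("scene",f2w(p,tyre())); r+=[t[:,0].max()-375.3,t[:,1].min()-205]
    b=proj("wrist",f2w(p,[[70,0,245],[110,0,245]]),cw); r+=list((b[:,0]-[318.5,321.5])/3)
    return np.array(r)
s=least_squares(res,[.545,.09,-.41,0.]); J=s.jac; cov=np.linalg.inv(J.T@J)
print(s.x,np.sqrt(np.diag(cov)),s.cost); print(s.fun.round(1)); print(np.load("pose2.npy"),f2w(s.x,TIP))
for f in(-.05,0,.05):
    q=least_squares(lambda y:res([*y,f]),s.x[:3]); print(f,q.cost,q.fun.round(1))
E
python3 fit3.py
```

```text
[ 0.54370755  0.09726743 -0.39311526  0.04649376] [0.00142991 0.00215909 0.0120202  0.0081306 ] 3.184972858635491
[-0.2 -1.3  0.6  1.1  0.9 -0.2 -1.1  0.3  0.4 -0.8  0.3 -0.1]
[ 0.54462314  0.0913777  -0.40792671  0.24912244] [[0.70983793 0.12456804 0.02413537]]
-0.05 74.4680727521043 [-6.6 -2.3 -3.  -2.4  6.2  3.   0.7  2.3 -2.4 -2.5  3.2  3.1]
0 19.63956216862701 [-3.3 -1.8 -1.1 -0.6  3.4  1.4 -0.2  1.2 -0.9 -1.6  1.7  1.5]
0.05 3.277528460084804 [ 0.  -1.2  0.8  1.2  0.7 -0.3 -1.2  0.2  0.5 -0.7  0.2 -0.3]
```

```bash
python3 -m handwheel '{"linear":[[-0.1,3,0],[-0.1,3,0],[0,3,0],[0,0,0],[0,0,0]],"turn":[0,0,0,0,0],"claw":[20,20,20,20,20]}'
python3 st.py
python3 two.py c; python3 look.py w12 pose2.npy 1.64; python3 - <<'E'
from h import *
sc=np.load("c_scene.npz")["im"]; tp=np.load("c_top.npz")["im"]
z=cv2.resize(sc[180:300,265:385],None,fx=5,fy=5,interpolation=cv2.INTER_CUBIC); cv2.imwrite("pics/sc_c.png",z[:,:,::-1])
z=cv2.resize(tp[110:200,250:340],None,fx=5,fy=5,interpolation=cv2.INTER_CUBIC); cv2.imwrite("pics/tp_c.png",z[:,:,::-1])
E
```

```text
clock: 12.32
ee_pos: [0.6561, 0.0487, 0.2383]
tcp_rot: [93.2, 90.0, 69.8]
ft_force: [1.4, -2.2, 2.8]
width: 0.0246
[0.65609275 0.04865462 0.23834305] fx 0.1193 lat 0.005 lean est -0.022 w 0.024630736366655342 toolF [-2.8 -1.4  2.1] M [-0.17 -0.41 -0.72] 12.325
```

View pics/sc_c.png

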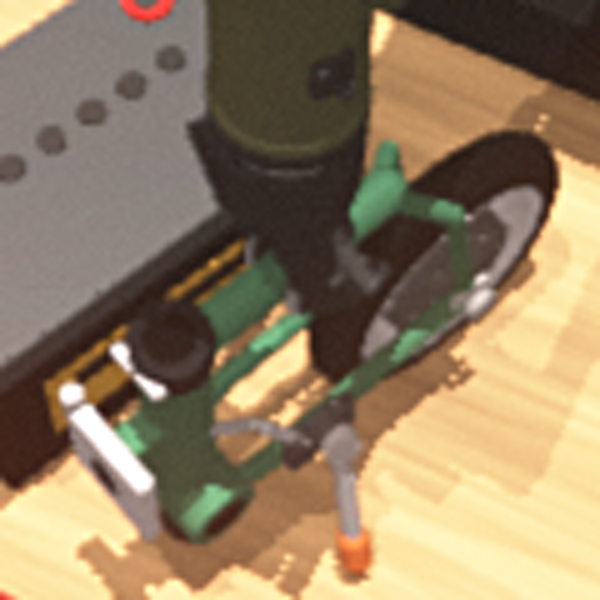

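View pics/w12.png

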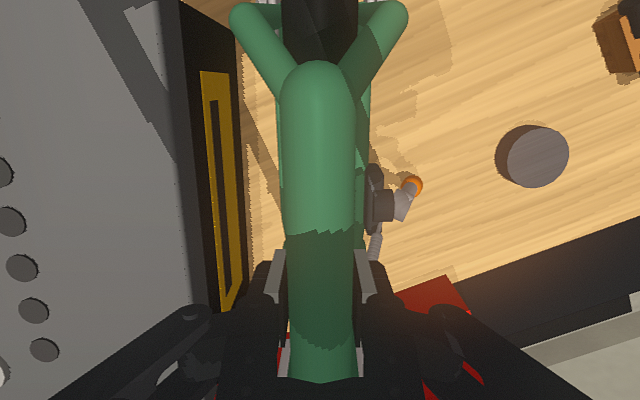

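View pics/tp_c.png

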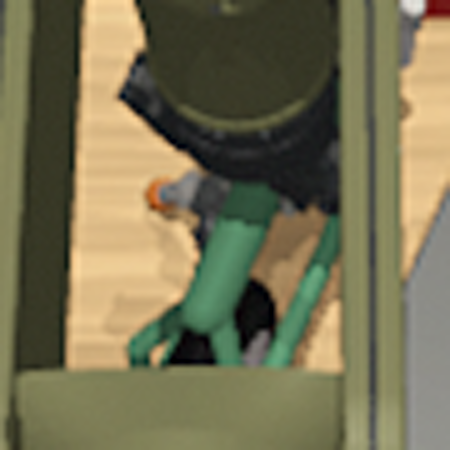

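```bash
sed -e 's/w_w11/w_w12/; s/\[421,187\]/[411,187]/; s/335.1,289.3/335.5,289.8/; s/297.6,244.7/299,247.5/; s/375.3/376.4/; s/-205\]/-205.9]/' fit3.py > fit4.py; python3 fit4.py
```

```text
[ 0.54453138  0.09771666 -0.39469381  0.01028908] [0.0014325  0.00216005 0.01211652 0.00806521] 2.3637792113343203
[ 0.1 -1.3  0.1  1.3  0.9 -0.2 -0.3  0.1  0.2 -0.4  0.2 -0.3]
[ 0.54462314  0.0913777  -0.40792671  0.24912244] [[0.71075373 0.12487284 0.02091566]]
-0.05 30.406908812136525 [-3.9 -2.  -2.1 -1.   4.2  1.8  0.8  1.4 -1.5 -1.4  2.1  1.8]
0 3.177241610739484 [-0.6 -1.4 -0.2  0.9  1.5  0.2 -0.1  0.3 -0.1 -0.6  0.5  0.1]
0.05 14.36372371978972 [ 2.7 -0.9  1.6  2.7 -1.2 -1.5 -1.1 -0.7  1.3  0.3 -1.  -1.6]
```

```bash
python3 -m handwheel '{"linear":[[0,2,0],[0,0,0],[0,0,0],[0,0,0],[0,0,0],[0,0,0]],"turn":[0,0,0,0,0,0],"claw":[20,20,20,20,20,20]}'
python3 st.py
python3 two.py d; python3 look.py w13 pose2.npy 1.64; python3 -m handwheel '{"linear":[[0,0,0],[0,0,0],[0,0,0],[0,0,0]],"turn":[0,0,0,0],"claw":[20,20,20,20]}'; python3 st.py
```

```text
clock: 13.22
ee_pos: [0.6568, 0.0502, 0.2383]
tcp_rot: [-100.5, 90.0, -123.9]
ft_force: [0.6, -3.6, 4.1]
width: 0.0251
[0.65676064 0.05018762 0.23833782] fx 0.1193 lat 0.0067 lean est -0.03 w 0.025137125645405597 toolF [-4.1 -3.   2. ] M [-0.15 -0.26 -1.12] 13.225
clock: 13.88
ee_pos: [0.6568, 0.0502, 0.2383]
tcp_rot: [-98.9, 90.0, -122.3]
ft_force: [1.4, -3.3, 4.0]
width: 0.0253
[0.65679779 0.05024271 0.23832935] fx 0.1193 lat 0.0067 lean est -0.03 w 0.025283695353642992 toolF [-4.  -2.5  2.6] M [-0.17 -0.27 -1.09] 13.875
```

View pics/two_d.png

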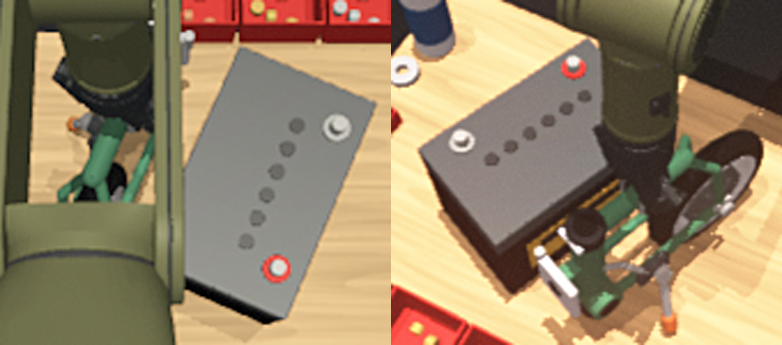

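View pics/w13.png

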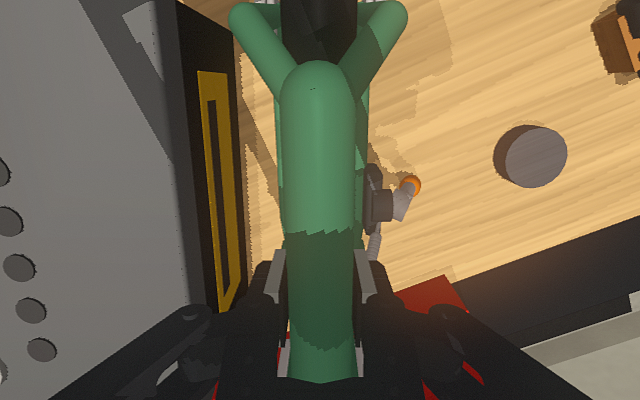

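```bash
python3 -c "
from bench import bot
print(bot.job_done()); s=bot.sense(); print(s['clock'],s['ft_force'],s['width'])"
```

```text
the job is handed in; nothing more can be done
None
the job is handed in; nothing more can be done
```

I handed the job in at about 13.9 s with the frame upright and still, held by its carry bar at 30 N. The kickstand was flipped fully down while the frame still leaned on the battery, then I tipped the frame up along its arc.

**Last checks:**
- **Lean:** a camera fit gave 0.010 ± 0.008 rad to its right. I then moved the bar 2 mm further towards upright, which should put it near zero; I did not fit it again after that. My earlier estimate from the arm's position disagreed slightly (-0.03 rad). I put that down to the frame shifting 4–6 mm sideways as it rolled, and trusted the cameras.
- **Kickstand:** it is at its stop. Its foot centre came out about 21 mm above the bench in the fit, which leaves roughly 10 mm of clearance.
- **Grip and forces:** the fingers were steady on the bar at 25 mm opening. I was pressing down lightly on the frame (about 4 N), so it was not being lifted. The arm's position was unchanged over the last 0.6 s.
- **Other things:** the battery and the items in view were where they started in the last pictures.

**One thing went wrong:** on my first approach to the kickstand, the gripper's body touched the frame's left stay with about 12 N. That turned the leaning frame by about 1° (roughly 4 mm at its front end). I backed off, came in further outboard, and the frame stayed leaning throughout.

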